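# Fit the filter modules in the amplifier

## Robot

A 7-joint arm with a two-finger parallel gripper is mounted at the origin on the work surface. World frame = base frame: x ahead of the robot, y to its left, z up, the work surface at z = 0. Lengths are in m, angles in rad, forces in N, time in s.
With the tool pointing down it reaches from about 0.425 to 0.8 m from the base axis. Payload 8.3 kg.
Tool frame: the origin (TCP) lies at the very end of the fingers, on their centre line; the grasp point (between the pads) lies grip_point_offset behind it (grip_point_offset is the distance from the TCP to the grasp point, in m); z points along the fingers, y is the line along which they close (so a half turn about z gives the same grasp; the last joint's range is limited). The gripper opens to 85 mm and grips with 20 to 120 N. Pads are 22 mm wide; open, the fingers measure 114 mm over their backs; the gripper's body (76 mm by 85 mm) begins 54 mm behind the grasp point. The pads swing forward as they close: fully open they stand 13 mm farther back than shut.
Start: joints at [-1.304, 0.383, 0.016, 1.37, -0.006, 1.388, -0.046], TCP at [0.202, 0.591, 0.231] pointing down, gripper open.
Joint ranges: [-2.95, 2.95], [-0.25, 2.06], [-1.52, 1.56], [0.18, 2.33], [-1.44, 4.58], [0.02, 2.06], [-3.01, 3.01]. Speed limits (rad/s): [2.39, 2.39, 3.01, 3.01, 3.14, 3.14, 3.14].

## Interface

Orientations are given as a unit quaternion [w, x, y, z].
In Python, from bench import read_state, get_image, camera_model, hand_in, grip_point_offset gives the robot as it stands.
- The arm moves only by the shell command python3 -m crank 'ROWS' [OPENING] [FORCE]. ROWS is JSON, a list of rows, each a list of 2 entries, a list of its own where there are three numbers: the shift along the world's x, y, z in m, then the turn, a rotation vector about the world's x, y, z in rad. In form: [[[tx, ty, tz], [ax, ay, az]], ...]. A call has 1 to 5 rows; each row is the pose to reach, as a shift and turn from the pose commanded when the call began; what a row does not reach only later rows make up. A row lasts 1/8 s, in which the tool goes at most 62.5 mm and 10.7 degrees, less where a joint would pass 70% of its speed; a pose out of reach is approached as far as the arm can. A call with a gripper value outside its range is refused whole. OPENING is the finger opening in m, from 0 to 0.0854, set as the call begins (- or left out, the last holds). The fingers move at their own pace and stop on an object; FORCE is the grip in N (left out, the last holds). Time passes only in rows, so rows that repeat a pose let the fingers close. It gives the time, the measured TCP pose, the force, the opening and the grip force at its end, in the units of the state.
- read_state(): the state, without advancing time (a new reading comes with each control period).
- get_image(name): name is "scene" or "top"; returns the picture (420x560x3 uint8, red, green, blue); there is no depth.
- camera_model(name): a dict with "fx", "fy", "cx", "cy" (pixels), "position" and "attitude" of the camera in the world. Camera axes: x right, y up, looking along -z (the intrinsics and any distortion apply to the point x, -y, -z); pixel columns grow to the right and rows downward; lengths in m; the calibration is good to about 2 mm. A picture is of the moment at which its call begins. camera_model takes no time and is no camera call.
- hand_in(): hands the job in; it is judged then, once.
The state is a dict: "clock": time; "joint_pos": joint angles; "joint_vel": joint speeds; "joint_efforts": joint torques, N m; "ee_pos": TCP position; "eef_rot": TCP orientation; "force": force on the tool from outside, world axes, zero at the start; "torque": the same for the moment, N m; "gripper_width": finger opening in m; "grasp_force": force on a finger pad.
Only numpy, scipy, OpenCV 4.12 (cv2) and the standard library are available. Lean on these libraries where they do the work, as an engineer would, in place of code of your own. Each camera call takes 0.05 s, during which the arm holds its last target. There are 200 camera calls.

## Task

Switch the bench isolator off, lever the amplifier chassis's cover open by putting the pry tool's blade in the notch under its front edge. Stand every filter module that is on the bench flat on the chassis floor in the bays between the ribs, then shut the cover fully and switch the isolator on again; the tool must end up lying on its rubber mat. Never have the cover open while the isolator is on, and leave the other things on the bench where they are.

Things in the scene. Friction and masses are not known exactly. Their poses are not given: they have to be found in the camera images.
- chassis: amplifier chassis, aluminium box fixed to the bench, 132 mm (its x, front to back) x 224 mm (its y) x 45 mm high without the cover; walls and floor 4 mm thick; origin at the centre of its underside; its -x side is the front, towards the robot. Inside are four bays side by side along y, parted by ribs 3 mm thick and 8 mm high that run front to back, green floor; inside depth (x) 124 mm
- bay_1 (a point): centre of bay 1 on the inner floor of the chassis (4 mm above the bench); each bay is about 51 mm wide (along chassis y), 124 mm deep (x); bay 1 is at the -y end, bay 4 at +y. Any bay will do for any module
- bay_2 (a point): centre of bay 2 on the inner floor of the chassis (4 mm above the bench); each bay is about 51 mm wide (along chassis y), 124 mm deep (x); bay 1 is at the -y end, bay 4 at +y. Any bay will do for any module
- bay_3 (a point): centre of bay 3 on the inner floor of the chassis (4 mm above the bench); each bay is about 51 mm wide (along chassis y), 124 mm deep (x); bay 1 is at the -y end, bay 4 at +y. Any bay will do for any module
- bay_4 (a point): centre of bay 4 on the inner floor of the chassis (4 mm above the bench); each bay is about 51 mm wide (along chassis y), 124 mm deep (x); bay 1 is at the -y end, bay 4 at +y. Any bay will do for any module
- notch (a point): middle of the mouth of the pry notch: a slot 70 mm wide and 11 mm high at the top of the front wall, its upper side is the underside of the shut cover. It lies on the outer face of the front wall, 39.5 mm above the bench; a thin dark strip on the cover's top edge marks it; the blade goes in along chassis +x
- cover (a joint): hinged flat aluminium cover, 132 x 224 x 3 mm, flush with the chassis walls, no handle; the hinge runs along the chassis's back (+x) top edge. 0 shut, grows as the front edge rises, stop at 1.8 rad (leaning back past upright). Its hinge is stiff (0.09 N m of friction): it stays at whatever angle it is left; lifting the front edge takes about 1.2 N, and it can be pushed shut
- cover_hinge (a point): middle of the cover's hinge axis, on the chassis, 66 mm behind the chassis centre, 45 mm above the bench (level with the cover's underside when shut)
- pry_tool: pry tool: black handle 90 mm (its x) x 16 mm (y) x 24 mm (z) with a grey band near its rear end, and a flat steel blade 14 mm wide, 2.6 mm thick that stands 60 mm out of the +x end at mid height, flat side level; 0.06 kg; origin under the middle of the handle; it starts lying on the tool mat
- pry_tip (a point): middle of the blade's end edge, 105 mm ahead (+x) of the tool's origin and 12 mm above its underside
- pry_grip (a point): a good place to grip the handle (across its 16 mm width), 30 mm ahead of the tool's origin, 12 mm above its underside
- tool_mat: flat grey rubber tool mat fixed on the bench, 160 (its x) x 110 (its y) x 4 mm, at the left; origin at the centre of its underside
- isolator: isolator box of the bench supply, grey, fixed, 70 (its x) x 90 (its y) x 45 mm, at the left, in front of or beyond the mat; origin at the centre of its underside
- switch (a joint): over-centre throw lever on the isolator, swinging in the isolator's x-z plane about an axis 55 mm above the bench over its centre. 0 = OFF: leans 0.45 rad towards the isolator's -x side (the side with two black terminals, nearer the robot); 0.9 = ON: leans 0.45 rad to its +x side. It drops to the nearer end once past upright (0.45); under 1.5 N at the knob
- switch_knob (a point): centre of the black ball, 24 mm across, at the lever's end, 58 mm from the lever's axis
- module_1: filter module: plain bare-metal can 45 mm (its x) x 34 mm (its y) x 28 mm high, two small brass caps on top, 0.09 kg, standing on the bench at the right of the chassis; origin at the centre of its underside, z up. Two to four of the four modules are present; an absent one reads None
- module_2: filter module: plain bare-metal can 45 mm (its x) x 34 mm (its y) x 28 mm high, two small brass caps on top, 0.09 kg, standing on the bench at the right of the chassis; origin at the centre of its underside, z up. Two to four of the four modules are present; an absent one reads None
- module_3: filter module: plain bare-metal can 45 mm (its x) x 34 mm (its y) x 28 mm high, two small brass caps on top, 0.09 kg, standing on the bench at the right of the chassis; origin at the centre of its underside, z up. Two to four of the four modules are present; an absent one reads None
- module_4: filter module: plain bare-metal can 45 mm (its x) x 34 mm (its y) x 28 mm high, two small brass caps on top, 0.09 kg, standing on the bench at the right of the chassis; origin at the centre of its underside, z up. Two to four of the four modules are present; an absent one reads None
- tape_roll: white plastic tape roll lying flat, ring 64 mm outside, 24 mm high; origin at the centre of its underside. Not part of the job
- spray_bottle: grey plastic bottle, 48 mm across, 140 mm tall; origin at the centre of its underside. Not part of the job
- microphone: black hand microphone lying flat, about 120 x 50 x 26 mm; origin under its head. Not part of the job
- coax_adapter: small steel and brass coax adapter, a block 30 x 18 x 18 mm with a 14 mm stub; origin under the block. Not part of the job
- screwdriver: black-handled screwdriver, 190 mm, lying flat. Not part of the job
Things that resemble listed ones, but are neither listed nor needed, are in the scene too. What is shaped like the module_1 but turquoise is not meant.

How it is judged:
By the outcome, as a careful person would: the job done as asked, in the order asked, and still so for the second after the job is handed in, with the robot touching nothing.
Of module_1, module_2, module_3, module_4 only 2 to 4 are there at a start; the rules pass over those that are not, and their reading is None.
At some moment in a run one of module_1, module_2, module_3, module_4, pry_tool may be knocked a few centimetres aside while the robot is not near it.
It also fails if it takes over 210 s, if anything falls off the work surface, if the arm or the gripper's body presses on something with over 40 N, if the wrist force passes 120 N, or if a joint passes its speed limit or range.

## Working session

There is one attempt and no reset: what is moved stays moved. The work goes in short steps, Python scripts to look and compute and a shell command to move; the robot and the scene stay as the last step left them, time stands still between calls to the robot, and variables do not carry over. Pictures are saved under pics/ and viewed, at most 14 in all, crops included, and the job is handed in when it is done.

```bash
ls; mkdir -p pics
cat > h.py <<'E'
import numpy as np, cv2
from bench import *
from scipy.spatial.transform import Rotation as R
def snap(n,f):
    im=get_image(n); cv2.imwrite('pics/'+f,im[:,:,::-1]); return im
E
python3 - <<'E'
from h import *
a=snap('scene','s1.png');b=snap('top','t1.png')
for n in('scene','top'): print(camera_model(n))
print(read_state(),grip_point_offset)
E
```

```text
pics
{'fx': 496.502290270232, 'fy': 496.502290270232, 'cx': 283.4976558112778, 'cy': 215.95862369250992, 'position': array([ 1.09941489, -1.06752334,  1.05351006]), 'attitude': array([0.87682914, 0.41765629, 0.10310018, 0.21471896])}
{'fx': 389.3413389832711, 'fy': 389.3413389832711, 'cx': 275.85110689271465, 'cy': 211.04613965828463, 'position': array([ 0.34580206, -0.01320628,  1.27912766]), 'attitude': array([ 0.70791832,  0.04561844, -0.06055992, -0.70221301])}
{'clock': 0.1, 'joint_pos': array([-1.30383659,  0.38415346,  0.01636507,  1.37105927, -0.00630645,
        1.38818189, -0.04651978]), 'joint_vel': array([ 0.00184931, -0.00048365,  0.00037931, -0.0012963 , -0.00046229,
        0.00048803,  0.00078539]), 'joint_efforts': array([ 3.87880427e-03, -6.29132366e+01,  8.48013740e-01, -3.72757638e+01,
        1.68370345e-02,  1.03863952e-02, -2.35222888e-05]), 'ee_pos': array([0.20225391, 0.59089166, 0.23037453]), 'eef_rot': array([-1.36523218e-04,  1.64157621e-01,  9.86433732e-01, -8.65904561e-04]), 'force': array([ 0.03616488,  0.1193118 , -0.63329261]), 'torque': array([-0.03827992, -0.03522692, -0.0398321 ]), 'grasp_force': 0.0, 'gripper_width': 0.08538494514556128} 0.0187
```

View pics/s1.png

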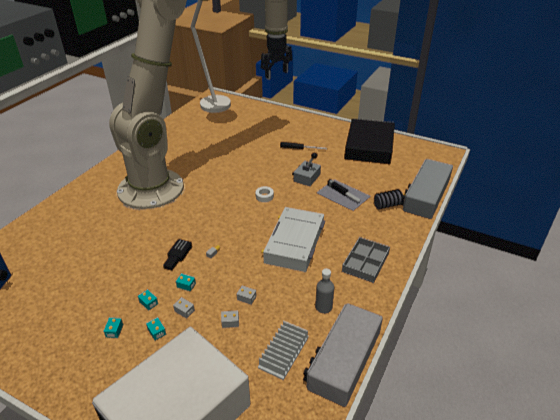

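View pics/t1.png

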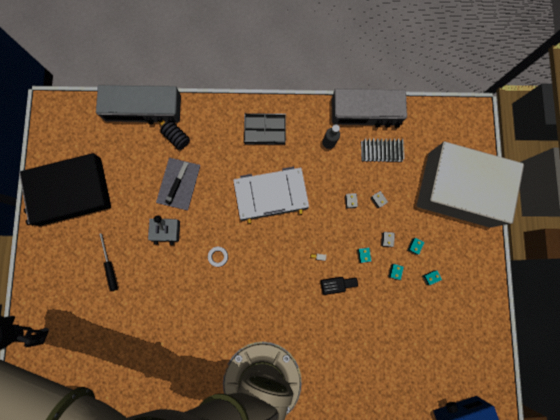

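The scene shows the chassis (top view 271,193), isolator (164,230) with its knob at about (158,218), and the tool on its mat (176,183). There are three bare cans at (351,201), (380,199) and (388,240). The four turquoise ones at (365,255), (416,245), (397,272) and (432,278) are decoys. I'll confirm in an enlarged crop.

```bash
cat >> h.py <<'E'
def cam(n):
    m=camera_model(n); q=m['attitude']; return m,R.from_quat([q[1],q[2],q[3],q[0]]).as_matrix()
def ray(n,uv):
    m,A=cam(n); d=A@np.array([(uv[0]-m['cx'])/m['fx'],-(uv[1]-m['cy'])/m['fy'],-1]); return m['position'],d
def onz(n,uv,z):
    p,d=ray(n,uv); return p+d*(z-p[2])/d[2]
def proj(n,X):
    m,A=cam(n); c=A.T@(np.array(X)-m['position']); return np.array([m['cx']+m['fx']*c[0]/-c[2], m['cy']-m['fy']*c[1]/-c[2]])
def tri(u1,u2):
    p,d=ray('scene',u1);q,e=ray('top',u2); d=d/np.linalg.norm(d);e=e/np.linalg.norm(e)
    s=np.linalg.lstsq(np.c_[d,-e],q-p,rcond=None)[0]; a=p+s[0]*d;b=q+s[1]*e; return (a+b)/2,np.linalg.norm(a-b)
E
python3 - <<'E'
from h import *
b=cv2.imread('pics/t1.png');a=cv2.imread('pics/s1.png')
f=lambda i,x,y,w,h,k:cv2.resize(i[y:y+h,x:x+w],None,fx=k,fy=k,interpolation=cv2.INTER_CUBIC)
L=f(b,140,150,200,75,4); 
r1=f(b,330,180,100,75,4); r2=f(b,140,200,100,75,4)
cv2.imwrite('pics/c1.png',np.vstack([L,np.hstack([r1,r2])]))
r1=f(a,280,140,100,75,4); r2=f(a,160,265,100,75,4); L=f(a,230,200,133,75,4)
cv2.imwrite('pics/c2.png',np.vstack([np.hstack([r1,r2]),np.pad(L,((0,0),(0,800-L.shape[1]),(0,0)))]))
E
```

```text
(no output)
```

View pics/c1.png

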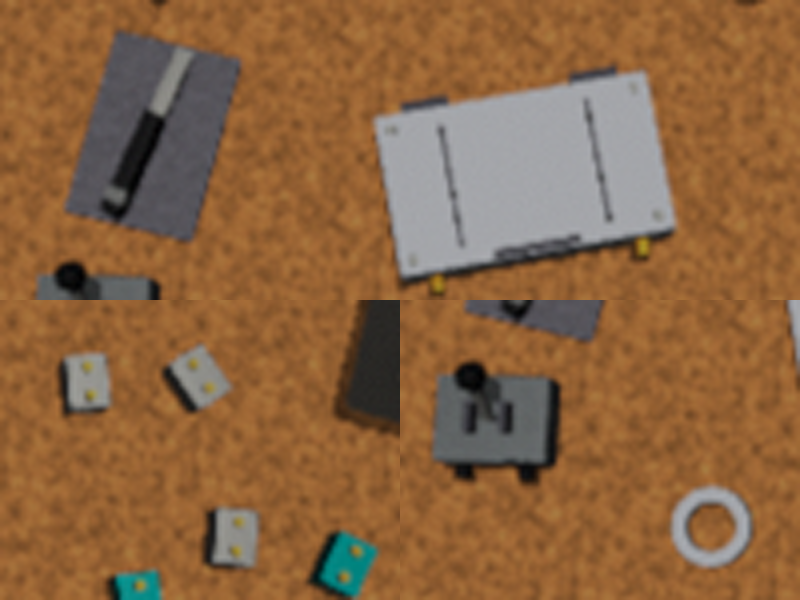

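View pics/c2.png

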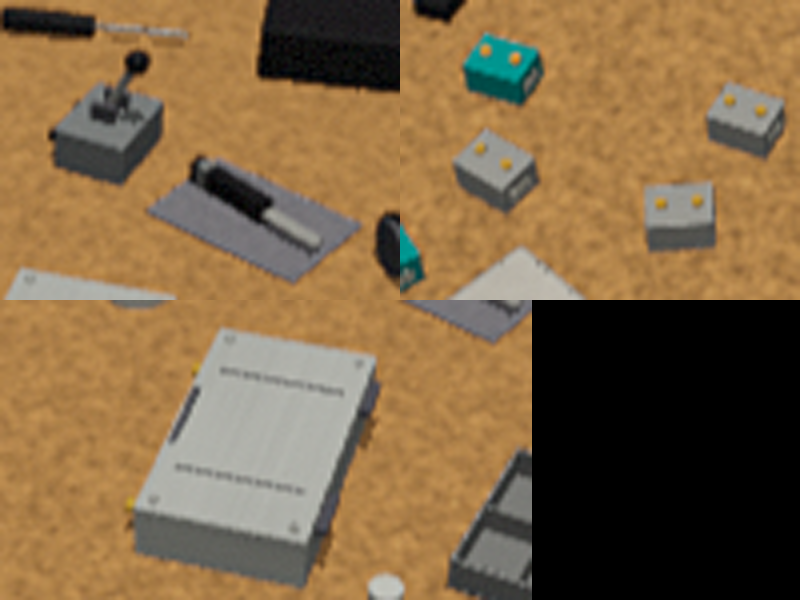

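The crops confirm three bare-metal cans with brass caps at top (351,201), (380,199) and (388,240); those are the modules and the turquoise ones aren't. The isolator lever leans to +x, so it is ON. The cover's dark notch strip is on the front edge at (274,211).

```bash
cat >> h.py <<'E'
def modules(n='top',z=0.028):
    im=get_image(n); hsv=cv2.cvtColor(im,cv2.COLOR_RGB2HSV)
    m=((hsv[...,1]<60)&(hsv[...,2]>95)).astype(np.uint8); out=[]
    for c in cv2.findContours(m,cv2.RETR_EXTERNAL,cv2.CHAIN_APPROX_NONE)[0]:
        if 60<cv2.contourArea(c)<260:
            P=np.array([onz(n,p,z)[:2] for p in c[:,0]]).astype(np.float32)*1000
            (cx,cy),(w,h),an=cv2.minAreaRect(P); 
            if w<h: an+=90
            out.append((c[:,0].mean(0).round(1),round(cx),round(cy),round(max(w,h),1),round(min(w,h),1),round((an+90)%180-90)))
    return im,out
E
python3 - <<'E'
from h import *
im,o=modules()
for x in o: print(x)
C=[onz('top',p,.048) for p in[(241,220),(309,207.8),(233.8,179.5),(301.8,167.8)]]
c=np.mean(C,0); print('cover',np.round(C,3)[:,:2],c, np.linalg.norm(C[0]-C[1]),np.linalg.norm(C[0]-C[2]))
print('strip',onz('top',(274.5,211.5),.048), 'yaw',[np.arctan2(*(b-a)[[1,0]]) for a,b in((C[0],C[2]),(C[1],C[3]))],np.arctan2(*((C[0]-C[1])*[-1,1,1])[[0,1]]))
print('knob',tri((314,155.3),(157.5,219)))
iso=[onz('top',(140+(x-400)/4,200+(y-300)/4),.045) for x,y in((436,376),(553,376),(434,461),(552,466))]
print('iso',np.mean(iso,0),np.round(iso,3)[:,:2])
mat=[onz('top',(140+x/4,150+y/4),.004) for x,y in((117,31),(240,62),(65,211),(190,241))]
print('mat',np.mean(mat,0),np.round(mat,3)[:,:2])
t=[onz('top',(140+x/4,150+y/4),z) for x,y,z in((184,50,.016),(158,112,.028),(114,208,.028))]
print('tool',np.round(t,3),[np.linalg.norm(t[0]-t[1]),np.linalg.norm(t[1]-t[2])])
print(tri((360,202),(140+184/4,162.5)))
E
```

```text
(array([266.3, 397.3]), -33, -10, 41.6, 23.3, 58)
(array([388.4, 238.8]), 448, -404, 44.8, 32.5, -7)
(array([351.5, 200. ]), 575, -287, 41.7, 32.9, 4)
(array([379.5, 198.6]), 580, -380, 43.5, 32.3, 34)
(array([182.2, 169.1]), 670, 269, 59.2, 17.9, -20)
(array([274.4, 122.6]), 836, -31, 62.1, 30.5, 88)
(array([255., 122.]), 838, 33, 53.8, 28.2, -89)
(array([528.9,  79.1]), 1016, -916, 150.7, 52.0, -89)
(array([539.6,  68.8]), 1050, -957, 76.1, 32.3, 74)
cover [[ 0.502  0.072]
 [ 0.544 -0.145]
 [ 0.634  0.098]
 [ 0.676 -0.122]] [ 0.58907713 -0.02436869  0.048     ] 0.22096408727899666 0.13415830177055463
strip [ 0.5308732  -0.03438044  0.048     ] yaw [np.float64(0.19379621698047594), np.float64(0.17042198059284888)] 0.1887639479250657
knob (array([0.49600397, 0.31948994, 0.10765613]), np.float64(0.0009164287561716348))
iso [0.46907848 0.31650364 0.045     ] [[0.503 0.364]
 [0.504 0.271]
 [0.436 0.362]
 [0.433 0.269]]
mat [0.62746386 0.2859092  0.004     ] [[0.717 0.32 ]
 [0.691 0.216]
 [0.563 0.356]
 [0.539 0.252]]
tool [[0.698 0.261 0.016]
 [0.642 0.277 0.028]
 [0.562 0.309 0.028]] [np.float64(0.05950639127304291), np.float64(0.08627630019865437)]
(array([0.70067972, 0.26295681, 0.00873716]), np.float64(0.0021036399760618286))
```

```bash
python3 -m crank '[[[0.05,-0.04,0],[0,0,0]],[[0.1,-0.08,0],[0,0,0]],[[0.15,-0.12,0],[0,0,0]],[[0.2,-0.16,0],[0,0,0]],[[0.24,-0.19,0],[0,0,0]]]' 0 30
python3 -m crank '[[[0.05,-0.04,0],[0,0,0]],[[0.1,-0.083,-0.03],[0,0,0]],[[0.1,-0.083,-0.08],[0,0,0]],[[0.1,-0.083,-0.137],[0,0,0]],[[0.1,-0.083,-0.137],[0,0,0]]]'
```

```text
clock: 0.78
ee_pos: [0.444, 0.3993, 0.2312]
eef_rot: [-0.0, 0.165, 0.986, -0.0]
force: [0.1, 1.1, 0.2]
gripper_width: 0.0001
grasp_force: 0.0
clock: 1.4
ee_pos: [0.539, 0.3163, 0.0892]
eef_rot: [-0.004, 0.164, 0.986, -0.004]
force: [-1.2, 0.4, 0.7]
gripper_width: 0.0004
grasp_force: 0.0
```

```bash
python3 -m crank '[[[-0.02,0.001,0],[0,0,0]],[[-0.035,0.001,0],[0,0,0]],[[-0.05,0.001,0],[0,0,0]],[[-0.065,0.001,0],[0,0,0]],[[-0.065,0.001,0],[0,0,0]]]'
python3 -m crank '[[[0.02,0,0.03],[0,0,0]],[[0.04,0,0.08],[0,0,0]],[[0.08,-0.01,0.12],[0,0,0]],[[0.1,-0.01,0.12],[0,0,0]],[[0.1,-0.01,0.12],[0,0,0]]]' 0.06
python3 - <<'E'
from h import *
a=snap('scene','s2.png');b=snap('top','t2.png')
f=lambda i,x,y,w,h,k:cv2.resize(i[y:y+h,x:x+w,::-1],None,fx=k,fy=k,interpolation=cv2.INTER_CUBIC)
cv2.imwrite('pics/c3.png',np.hstack([f(a,270,120,100,150,4),f(b,130,120,100,150,4)]))
E
```

```text
clock: 2.02
ee_pos: [0.4757, 0.32, 0.0945]
eef_rot: [-0.001, 0.163, 0.987, 0.0]
force: [-0.7, -1.2, -0.3]
gripper_width: 0.0002
grasp_force: 0.0
clock: 2.65
ee_pos: [0.5788, 0.3082, 0.2138]
eef_rot: [0.0, 0.165, 0.986, -0.0]
force: [0.2, 0.4, -1.0]
gripper_width: 0.0601
grasp_force: 0.0
```

View pics/c3.png

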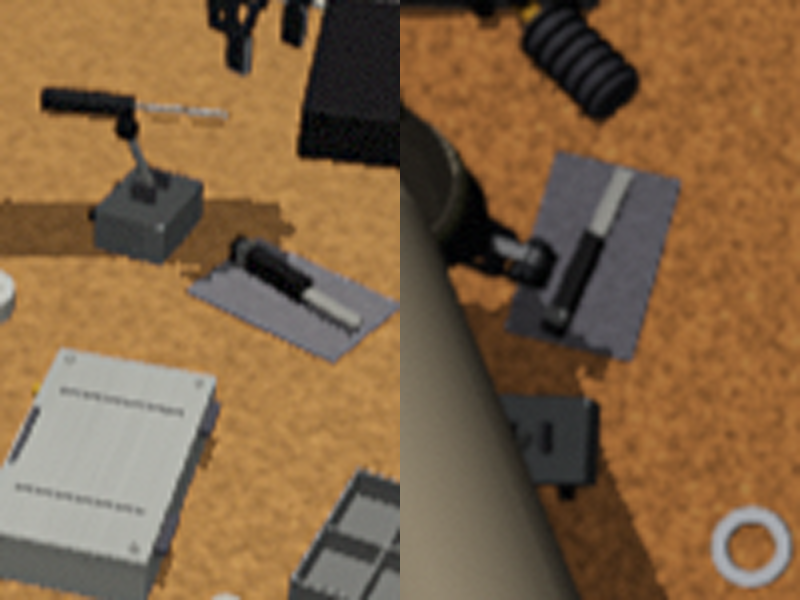

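Lever now leans to the robot side (scene crop 126,128), so it is OFF; the tool has not moved (tip at top 185.5,162.5).

```bash
python3 -m crank '[[[0.049,-0.021,-0.06],[0,0,0]],[[0.049,-0.021,-0.12],[0,0,0]],[[0.049,-0.021,-0.17],[0,0,0]],[[0.049,-0.021,-0.205],[0,0,0]],[[0.049,-0.021,-0.205],[0,0,0]]]' 0.05
python3 -m crank '[[[0,0,0],[0,0,0]],[[0,0,0],[0,0,0]],[[0,0,0],[0,0,0]],[[0,0,0],[0,0,0]],[[0,0,0],[0,0,0]]]' 0 60
python3 -m crank '[[[0,0,0.03],[0,0,0]],[[0,0,0.08],[0,0,0]],[[0,0,0.1],[0,0,0]],[[0,0,0.1],[0,0,0]],[[0,0,0.1],[0,0,0]]]'
```

```text
clock: 3.38
ee_pos: [0.6236, 0.2882, 0.0063]
eef_rot: [-0.002, 0.164, 0.987, -0.001]
force: [0.1, 0.4, 0.8]
gripper_width: 0.05
grasp_force: 0.0
clock: 4.0
ee_pos: [0.6272, 0.2891, 0.0114]
eef_rot: [0.001, 0.164, 0.986, 0.001]
force: [-2.1, 0.0, 6.9]
gripper_width: 0.0147
grasp_force: 59.9
clock: 4.62
ee_pos: [0.6253, 0.288, 0.1073]
eef_rot: [-0.001, 0.164, 0.986, -0.001]
force: [-0.7, -1.0, -1.6]
gripper_width: 0.0141
grasp_force: 58.8
```

```bash
python3 -m crank '[[[-0.04,-0.04,0.0],[0,0,0.1]],[[-0.08,-0.08,0],[0,0,0.2]],[[-0.11,-0.12,0],[0,0,0.3]],[[-0.13,-0.16,0],[0,0,0.4]],[[-0.145,-0.2,0],[0,0,0.53]]]'
python3 -m crank '[[[-0.015,-0.04,0.0],[0,0,0]],[[-0.025,-0.08,0],[0,0,0]],[[-0.035,-0.12,0],[0,0,0]],[[-0.041,-0.142,-0.02],[0,0,0]],[[-0.041,-0.142,-0.02],[0,0,0]]]'
python3 - <<'E'
from h import *
a=snap('scene','s3.png');b=snap('top','t3.png');print(read_state()['ee_pos'])
f=lambda i,x,y,w,h,k:cv2.resize(i[y:y+h,x:x+w,::-1],None,fx=k,fy=k,interpolation=cv2.INTER_CUBIC)
cv2.imwrite('pics/c4.png',np.hstack([f(a,220,160,100,120,4),f(b,230,160,100,120,4)]))
E
```

```text
clock: 5.25
ee_pos: [0.4791, 0.0869, 0.1075]
eef_rot: [-0.002, -0.102, 0.995, -0.0]
force: [1.5, -0.7, -0.6]
gripper_width: 0.0144
grasp_force: 58.9
clock: 5.88
ee_pos: [0.4376, -0.0553, 0.0868]
eef_rot: [-0.003, -0.098, 0.995, -0.0]
force: [0.1, -0.1, -1.5]
gripper_width: 0.0145
grasp_force: 58.9
[ 0.43971621 -0.05307889  0.08846926]
```

View pics/c4.png

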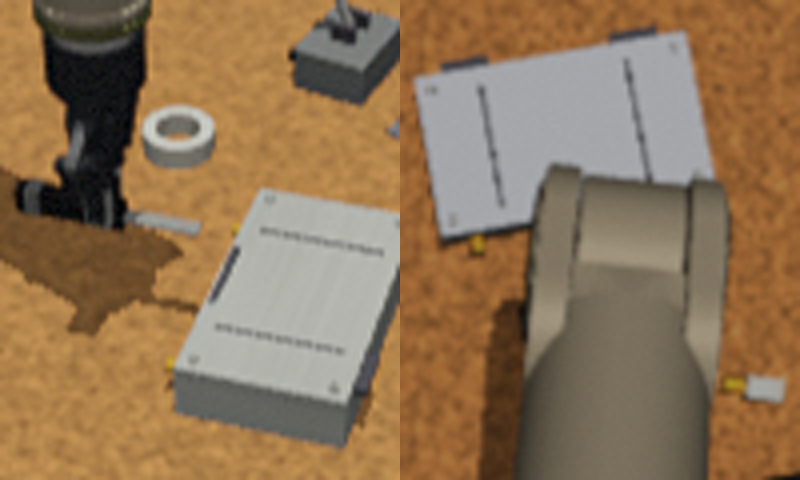

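Run:
```python
from h import *
for p in((269.75,216.75),(269.4,217.6)):print(onz('scene',p,.093))
print(proj('scene',[.44+.0736,-.053+.0143,.093]))
print('front corners/strip via scene', onz('scene',(220+225/4,160+274/4),.047), onz('scene',(220+176/4,160+373/4),.048), onz('scene',(220+263/4,160+188/4),.048))
for z in (.034,.0395,.045): print(proj('scene',[.524,-.037,z]))
```

```text
[ 0.51457757 -0.04097996  0.093     ]
[ 0.5156123  -0.04508544  0.093     ]
[269.82864827 216.2413416 ]
front corners/strip via scene [ 0.53256959 -0.03340521  0.047     ] [ 0.55415775 -0.14989463  0.048     ] [0.50939427 0.07590962 0.048     ]
[273.34686259 231.49299279]
[273.32171218 230.16369761]
[273.29644946 228.82846668]
```

```bash
python3 -m crank '[[[-0.003,0,-0.02],[0,0,0]],[[-0.003,0,-0.04],[0,0,0]],[[-0.003,0,-0.053],[0,0,0]],[[-0.003,0,-0.053],[0,0,0]],[[-0.003,0,-0.053],[0,0,0]]]'
python3 - <<'E'
from h import *
a=snap('scene','s4.png');s=read_state();print(s['ee_pos'],s['force'])
f=lambda i,x,y,w,h,k:cv2.resize(i[y:y+h,x:x+w,::-1],None,fx=k,fy=k,interpolation=cv2.INTER_CUBIC)
cv2.imwrite('pics/c5.png',f(a,240,200,80,60,10))
E
```

```text
clock: 6.6
ee_pos: [0.4379, -0.0534, 0.0368]
eef_rot: [0.0, -0.1, 0.995, -0.0]
force: [0.9, -0.9, -0.7]
gripper_width: 0.0144
grasp_force: 58.9
[ 0.43803486 -0.05350845  0.03696185] [ 0.18251063 -0.53978709 -0.42422355]
```

View pics/c5.png

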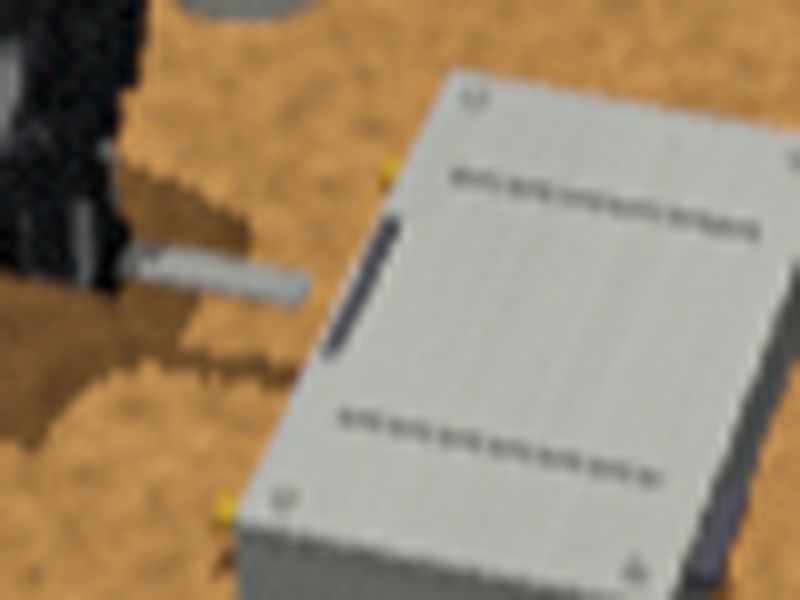

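Run:
```python
from h import *
def vz(t,yaw,uv):
    d=np.array([np.cos(yaw),np.sin(yaw),0]);p,r=ray('scene',uv)
    n=np.array([-d[1],d[0],0]); s=n@(t-p)/(n@r); X=p+s*r; return X, (X-t)@d
t=np.array([.438,-.0535,.037])
for uv in((270.5,229),(270.6,228.2),(270.2,230)): print(vz(t,.2,uv))
# blade root visible
print(vz(t,.2,(255,225.8)))
# earlier frame
print(vz(np.array([.4397,-.0531,.0885]),.2,(269.75,216.75)))
for z in (.0395,): print(onz('scene',(240+36.3,200+28.5),.048))
```

```text
(array([ 0.51450421, -0.03799183,  0.04130155]), np.float64(0.07806022002811953))
(array([ 0.51488781, -0.03791407,  0.0446888 ]), np.float64(0.07845161928788728))
(array([ 0.5134565 , -0.03820421,  0.03691694]), np.float64(0.0769912018493098))
(array([ 0.46432941, -0.04816276,  0.04251372]), np.float64(0.026864917059281016))
(array([ 0.51301555, -0.0382382 ,  0.09043461]), np.float64(0.07480670025624166))
[ 0.53327111 -0.03436074  0.048     ]
```

```bash
python3 -m crank '[[[0.007,0.0015,-0.001],[0,0,0]],[[0.014,0.003,-0.001],[0,0,0]],[[0.021,0.0045,-0.001],[0,0,0]],[[0.021,0.0045,-0.001],[0,0,0]]]'
python3 -m crank '[[[0.007,0.0015,0],[0,0,0]],[[0.015,0.003,0],[0,0,0]],[[0.022,0.0045,0],[0,0,0]],[[0.022,0.0045,0],[0,0,0]]]'
```

```text
clock: 7.15
ee_pos: [0.4591, -0.049, 0.0353]
eef_rot: [0.0, -0.1, 0.995, -0.0]
force: [-0.4, 0.3, -0.3]
gripper_width: 0.0148
grasp_force: 58.9
clock: 7.65
ee_pos: [0.481, -0.0445, 0.0353]
eef_rot: [0.0, -0.1, 0.995, -0.0]
force: [-0.0, -0.1, -1.4]
gripper_width: 0.0146
grasp_force: 58.9
```

```bash
python3 -m crank '[[[0.001,0,0.017],[0,0,0]],[[0.006,0.001,0.035],[0,0,0]],[[0.014,0.003,0.051],[0,0,0]],[[0.0235,0.0045,0.065],[0,0,0]],[[0.0235,0.0045,0.065],[0,0,0]]]'
python3 - <<'E'
from h import *
a=snap('scene','s5.png')
cv2.imwrite('pics/c6.png',cv2.resize(a[130:280,200:400,::-1],None,fx=3,fy=3,interpolation=cv2.INTER_CUBIC))
E
```

```text
clock: 8.28
ee_pos: [0.5052, -0.0401, 0.1013]
eef_rot: [0.001, -0.1, 0.995, -0.0]
force: [1.5, -0.9, -0.6]
gripper_width: 0.0143
grasp_force: 58.9
```

View pics/c6.png

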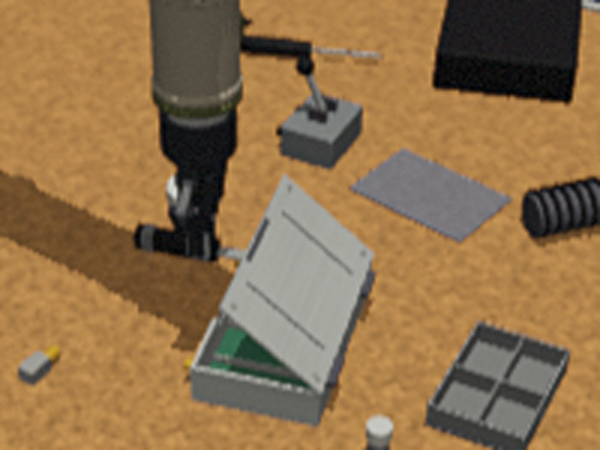

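The cover is opening (about 40°) on the blade at crop (240,253). I'll carry on along the arc.

```bash
python3 -m crank '[[[0.012,0.0025,0.012],[0,0,0]],[[0.0255,0.005,0.022],[0,0,0]],[[0.041,0.008,0.029],[0,0,0]],[[0.058,0.011,0.034],[0,0,0]],[[0.058,0.011,0.034],[0,0,0]]]'
python3 -m crank '[[[0.014,0.003,0.002],[0,0,0]],[[0.027,0.005,0.002],[0,0,0]],[[0.038,0.007,0.002],[0,0,0]],[[0.038,0.007,0.002],[0,0,0]]]'
python3 -m crank '[[[-0.03,-0.006,0],[0,0,0]],[[-0.07,-0.014,0],[0,0,0]],[[-0.11,-0.02,0],[0,0,0]],[[-0.11,-0.02,0],[0,0,0]]]'
python3 - <<'E'
from h import *
a=snap('scene','s6.png')
cv2.imwrite('pics/c7.png',cv2.resize(a[130:330,150:400,::-1],None,fx=3,fy=3,interpolation=cv2.INTER_CUBIC))
im,o=modules()
for x in o[:]: print(x)
E
```

```text
clock: 8.95
ee_pos: [0.5622, -0.029, 0.1337]
eef_rot: [-0.0, -0.1, 0.995, -0.0]
force: [-0.8, -0.8, -1.1]
gripper_width: 0.0149
grasp_force: 58.9
clock: 9.45
ee_pos: [0.6004, -0.022, 0.1359]
eef_rot: [0.0, -0.1, 0.995, -0.0]
force: [-0.6, -0.2, -0.7]
gripper_width: 0.0143
grasp_force: 58.9
clock: 9.95
ee_pos: [0.4873, -0.043, 0.1363]
eef_rot: [-0.0, -0.099, 0.995, 0.0]
force: [0.5, -0.2, -0.0]
gripper_width: 0.0147
grasp_force: 58.9
(array([388.3, 238.8]), 448, -404, 44.8, 32.8, -7)
(array([303.5, 209.9]), 537, -124, 93.5, 29.4, -5)
(array([351.5, 200. ]), 575, -287, 41.7, 32.9, 4)
(array([379.4, 198.6]), 580, -380, 43.5, 32.7, 34)
(array([246.7, 199.6]), 573, 45, 156.0, 86.9, 11)
```

View pics/c7.png

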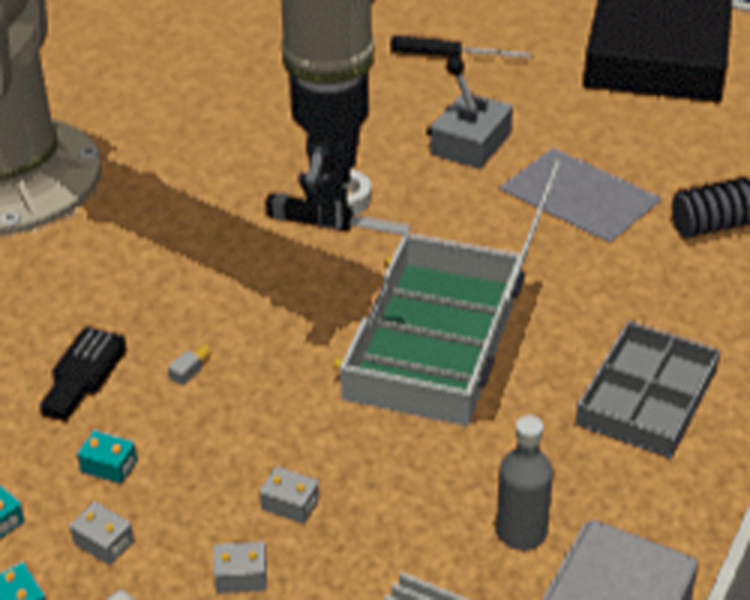

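```bash
python3 -m crank '[[[-0.015,0.05,0],[0,0,0]],[[-0.015,0.1,0],[0,0,0]],[[0,0.15,0],[0,0,-0.1]],[[0.03,0.19,0],[0,0,-0.2]],[[0.06,0.23,0],[0,0,-0.3]]]'
python3 -m crank '[[[0.03,0.04,0],[0,0,-0.12]],[[0.06,0.085,0],[0,0,-0.23]],[[0.079,0.101,0],[0,0,-0.23]],[[0.079,0.101,-0.05],[0,0,-0.23]],[[0.079,0.101,-0.09],[0,0,-0.23]]]'
python3 -m crank '[[[0,0,0],[0,0,0]],[[0,0,-0.015],[0,0,0]],[[0,0,-0.03],[0,0,0]],[[0,0,-0.03],[0,0,0]]]'
```

```text
clock: 10.68
ee_pos: [0.5515, 0.1902, 0.1364]
eef_rot: [0.001, 0.051, 0.999, 0.0]
force: [0.1, -0.1, 0.3]
gripper_width: 0.0145
grasp_force: 58.9
clock: 11.3
ee_pos: [0.6293, 0.2899, 0.0439]
eef_rot: [-0.0, 0.164, 0.987, -0.0]
force: [-0.5, 0.6, -1.6]
gripper_width: 0.0145
grasp_force: 59.0
clock: 11.8
ee_pos: [0.6282, 0.2886, 0.0154]
eef_rot: [-0.001, 0.164, 0.986, -0.0]
force: [0.2, 0.5, -1.6]
gripper_width: 0.0144
grasp_force: 58.9
```

```bash
python3 -m crank '[[[0,0,-0.002],[0,0,0]],[[0,0,-0.004],[0,0,0]],[[0,0,-0.005],[0,0,0]],[[0,0,-0.005],[0,0,0]]]'
```

```text
clock: 12.3
ee_pos: [0.629, 0.2889, 0.0115]
eef_rot: [0.0, 0.164, 0.986, 0.0]
force: [0.2, 1.2, -0.8]
gripper_width: 0.0148
grasp_force: 59.1
```

```bash
python3 -m crank '[[[0,0,-0.001],[0,0,0]],[[0,0,-0.002],[0,0,0]],[[0,0,-0.002],[0,0,0]]]'
python3 -m crank '[[[0,0,0],[0,0,0]],[[0,0,0],[0,0,0]],[[0,0,0],[0,0,0]]]' 0.05
python3 -m crank '[[[0,0,0.04],[0,0,0]],[[0,0,0.09],[0,0,0]],[[0,0,0.15],[0,0,0]],[[0,0,0.2],[0,0,0]],[[0,0,0.23],[0,0,0]]]'
```

```text
clock: 12.68
ee_pos: [0.629, 0.2889, 0.0114]
eef_rot: [0.0, 0.164, 0.986, 0.0]
force: [-7.5, -3.1, 13.8]
gripper_width: 0.0147
grasp_force: 60.8
clock: 13.05
ee_pos: [0.6288, 0.2888, 0.009]
eef_rot: [-0.0, 0.164, 0.986, -0.0]
force: [0.0, 0.4, -0.2]
gripper_width: 0.0499
grasp_force: 0.0
clock: 13.68
ee_pos: [0.6296, 0.289, 0.2428]
eef_rot: [0.002, 0.164, 0.986, 0.001]
force: [0.1, -0.0, 0.3]
gripper_width: 0.0504
grasp_force: 0.0
```

```bash
python3 -m crank '[[[-0.005,-0.055,0],[0,0,-0.12]],[[-0.01,-0.11,0],[0,0,-0.24]],[[-0.015,-0.165,0],[0,0,-0.36]],[[-0.02,-0.22,0],[0,0,-0.48]],[[-0.025,-0.275,0],[0,0,-0.6]]]' 0.07
python3 -m crank '[[[-0.005,-0.055,0],[0,0,-0.12]],[[-0.01,-0.11,0],[0,0,-0.24]],[[-0.015,-0.165,0],[0,0,-0.36]],[[-0.02,-0.22,0],[0,0,-0.48]],[[-0.027,-0.28,-0.02],[0,0,-0.57]]]'
python3 -m crank '[[[0,-0.01,0],[0,0,0]],[[0,-0.02,-0.04],[0,0,0]],[[0,-0.02,-0.1],[0,0,0]],[[0,-0.02,-0.1],[0,0,0]]]'
python3 - <<'E'
from h import *
im,o=modules()
for x in o[:]: print(x)
snap('scene','s7.png');cv2.imwrite('pics/t7.png',im[:,:,::-1])
q=read_state();print(q['ee_pos'],q['joint_pos']); e=q['eef_rot']; print(R.from_quat([e[1],e[2],e[3],e[0]]).as_matrix()[:,1])
E
```

```text
clock: 14.3
ee_pos: [0.6035, 0.0121, 0.2393]
eef_rot: [0.0, 0.45, 0.893, 0.0]
force: [0.7, -0.1, -0.3]
gripper_width: 0.0698
grasp_force: 0.0
clock: 14.92
ee_pos: [0.5778, -0.2667, 0.221]
eef_rot: [0.002, 0.682, 0.731, 0.001]
force: [0.2, 0.1, -0.7]
gripper_width: 0.0701
grasp_force: 0.0
clock: 15.42
ee_pos: [0.5745, -0.2824, 0.115]
eef_rot: [-0.005, 0.681, 0.732, -0.001]
force: [-0.4, 0.8, 0.2]
gripper_width: 0.0701
grasp_force: 0.0
(array([237.8, 412.6]), -79, 71, 37.0, 30.1, 1)
(array([229.1, 383.5]), 2, 102, 123.3, 32.8, -4)
(array([286.2, 351.6]), 96, -78, 57.5, 42.2, -67)
(array([264. , 338.3]), 137, -2, 104.3, 45.6, 50)
(array([388.3, 238.8]), 448, -404, 44.8, 32.8, -7)
(array([406.5, 182.3]), 634, -468, 68.4, 32.3, -28)
(array([271.2, 192.7]), 596, -22, 227.2, 136.7, -79)
(array([180.8, 168.8]), 674, 276, 57.5, 24.8, -22)
(array([374. , 160.8]), 708, -366, 43.3, 29.5, -39)
(array([399.5, 155.8]), 722, -450, 93.5, 62.2, 50)
[ 0.5776837  -0.2847411   0.12105182] [-0.00444209  0.54827855  0.59560167  1.48405093 -0.31833169  1.20657001
  0.70885219]
[9.97395711e-01 7.21228018e-02 3.12010461e-04]
```

```bash
python3 -m crank '[[[-0.002,-0.002,-0.05],[0,0,0]],[[-0.002,-0.002,-0.09],[0,0,0]],[[-0.002,-0.002,-0.114],[0,0,0]],[[-0.002,-0.002,-0.114],[0,0,0]]]'
python3 -m crank '[[[0,0,0],[0,0,0]],[[0,0,0],[0,0,0]],[[0,0,0],[0,0,0]],[[0,0,0],[0,0,0]]]' 0.03 40
python3 -m crank '[[[0,0,0.03],[0,0,0]],[[0,0,0.09],[0,0,0]],[[0,0,0.12],[0,0,0]],[[0,0,0.12],[0,0,0]]]'
```

```text
clock: 16.02
ee_pos: [0.5759, -0.2869, 0.0068]
eef_rot: [0.0, 0.681, 0.732, 0.0]
force: [-0.4, -0.3, -0.1]
gripper_width: 0.07
grasp_force: 0.0
clock: 16.52
ee_pos: [0.577, -0.2881, 0.0088]
eef_rot: [0.002, 0.681, 0.732, 0.001]
force: [-0.5, -0.5, 8.2]
gripper_width: 0.044
grasp_force: 42.1
clock: 17.02
ee_pos: [0.5769, -0.2884, 0.1303]
eef_rot: [0.003, 0.682, 0.732, 0.001]
force: [1.3, -0.5, -1.1]
gripper_width: 0.0445
grasp_force: 41.2
```

```bash
python3 -m crank '[[[0.0,0.05,0],[0,0,0.06]],[[0.01,0.1,0],[0,0,0.12]],[[0.015,0.15,0],[0,0,0.12]],[[0.0195,0.1805,0],[0,0,0.12]],[[0.0195,0.1805,0],[0,0,0.12]]]'
python3 -m crank '[[[0,0,-0.03],[0,0,0]],[[0,0,-0.05],[0,0,0]],[[0,0,-0.05],[0,0,0]]]'
python3 - <<'E'
from h import *
a=snap('scene','s8.png');b=snap('top','t8.png')
f=lambda i,x,y,w,h,k:cv2.resize(i[y:y+h,x:x+w,::-1],None,fx=k,fy=k,interpolation=cv2.INTER_CUBIC)
cv2.imwrite('pics/c8.png',np.hstack([f(a,250,180,100,120,4),f(b,220,140,100,120,4)]))
E
```

```text
clock: 17.65
ee_pos: [0.5948, -0.1021, 0.1248]
eef_rot: [-0.001, 0.634, 0.773, 0.0]
force: [0.3, -0.7, -0.4]
gripper_width: 0.0443
grasp_force: 41.2
clock: 18.02
ee_pos: [0.5927, -0.1075, 0.0738]
eef_rot: [-0.002, 0.637, 0.771, -0.001]
force: [-0.7, -0.5, -1.2]
gripper_width: 0.044
grasp_force: 41.2
```

View pics/c8.png

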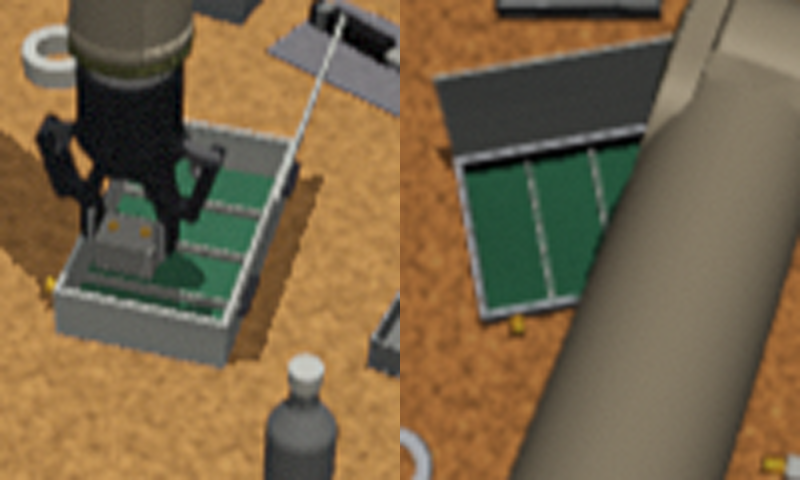

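Run:
```python
from h import *
A=onz('top',(240.8,220),.045);B=onz('top',(234.3,179.4),.045)
print(A,B,np.linalg.norm(A-B),np.arctan2(*(B-A)[[1,0]]))
r=[onz('top',p,.012) for p in((252.5,180.75),(257.3,214.5))]
x=np.array([np.cos(.19),np.sin(.19)]);y=np.array([-x[1],x[0]])
m=(A+B)[:2]/2; print('centre from left wall',m-.112*y)
print('centre from rib3',[ (p[:2]-np.array([.589,-.0244]))@y-.05475 for p in r],'back-front mid x', (m-np.array([.589,-.0244]))@x)
# scene: front right top corner & back right top corner & ribs
S=[onz('scene',(250+u/4,180+v/4),.045) for u,v in((57,294),(232,320),(180,125),(297,140))]
print(np.round(S,3),np.mean(S,0))
print('rib1 scene',[onz('scene',(250+u/4,180+v/4),.012) for u,v in((222,303),(185,296))])
```

```text
[0.50286786 0.07286699 0.045     ] [0.63519168 0.09652176 0.045     ] 0.13442151189050172 0.17689574729422222
centre from left wall [ 0.59018197 -0.0252901 ]
centre from rib3 [np.float64(-0.0020085601743974266), np.float64(0.002198135956476742)] back-front mid x 0.0009925921841127845
[[ 0.554 -0.148  0.045]
 [ 0.68  -0.113  0.045]
 [ 0.545  0.073  0.045]
 [ 0.637  0.099  0.045]] [ 0.60394705 -0.02203604  0.045     ]
rib1 scene [array([ 0.6516239 , -0.06862312,  0.012     ]), array([ 0.62333025, -0.07466323,  0.012     ])]
```

```bash
python3 -m crank '[[[0,0,-0.02],[0,0,0]],[[0,0,-0.04],[0,0,0]],[[0,0,-0.055],[0,0,0]],[[0,0,-0.062],[0,0,0]],[[0,0,-0.062],[0,0,0]]]'
```

```text
clock: 18.75
ee_pos: [0.5944, -0.1068, 0.0134]
eef_rot: [-0.0, 0.637, 0.771, -0.0]
force: [1.0, -0.2, -0.9]
gripper_width: 0.0442
grasp_force: 41.3
```

```bash
python3 -m crank '[[[0,0,-0.001],[0,0,0]],[[0,0,-0.002],[0,0,0]],[[0,0,-0.002],[0,0,0]]]'
python3 -m crank '[[[0,0,0],[0,0,0]],[[0,0,0],[0,0,0]],[[0,0,0],[0,0,0]]]' 0.062
python3 -m crank '[[[0,0,0.03],[0,0,0]],[[0,0,0.07],[0,0,0]],[[0,0,0.12],[0,0,0]],[[0,-0.05,0.14],[0,0,0]],[[0,-0.1,0.14],[0,0,0.1]]]'
python3 -m crank '[[[0,-0.055,0],[0,0,0.1]],[[-0.01,-0.11,0],[0,0,0.2]],[[-0.016,-0.173,0],[0,0,0.3]],[[-0.016,-0.173,-0.04],[0,0,0.3]],[[-0.016,-0.173,-0.04],[0,0,0.3]]]' 0.07
python3 - <<'E'
from h import *
im,o=modules()
for x in o[:]:
  if x[1]>400:print(x)
a=snap('scene','s9.png');cv2.imwrite('pics/t9.png',im[:,:,::-1])
f=lambda i,x,y,w,h,k:cv2.resize(i[y:y+h,x:x+w,::-1],None,fx=k,fy=k,interpolation=cv2.INTER_CUBIC)
cv2.imwrite('pics/c9.png',f(a,160,180,200,150,4))
q=read_state();print(q['ee_pos']); e=q['eef_rot']; print(R.from_quat([e[1],e[2],e[3],e[0]]).as_matrix()[:,1])
E
```

```text
clock: 19.12
ee_pos: [0.5948, -0.1067, 0.0127]
eef_rot: [0.0, 0.636, 0.771, 0.0]
force: [-3.6, 1.7, 8.6]
gripper_width: 0.0442
grasp_force: 42.5
clock: 19.5
ee_pos: [0.5945, -0.1066, 0.0115]
eef_rot: [-0.0, 0.636, 0.771, -0.0]
force: [0.1, -0.6, 0.7]
gripper_width: 0.0617
grasp_force: 0.0
clock: 20.12
ee_pos: [0.5961, -0.2074, 0.1542]
eef_rot: [0.002, 0.595, 0.803, 0.001]
force: [0.1, -0.6, -0.8]
gripper_width: 0.0617
grasp_force: 0.0
clock: 20.75
ee_pos: [0.5762, -0.3788, 0.1078]
eef_rot: [-0.004, 0.471, 0.882, 0.0]
force: [-0.4, 1.3, -0.4]
gripper_width: 0.0698
grasp_force: 0.0
(array([296.6, 193.3]), 596, -107, 45.9, 34.9, 11)
(array([272. , 192.3]), 596, -22, 227.8, 136.7, -79)
(array([178.5, 167.1]), 677, 286, 57.4, 46.2, -21)
[ 0.57916233 -0.37822238  0.11184378]
[8.29507103e-01 5.58496098e-01 2.74278318e-04]
```

View pics/c9.png

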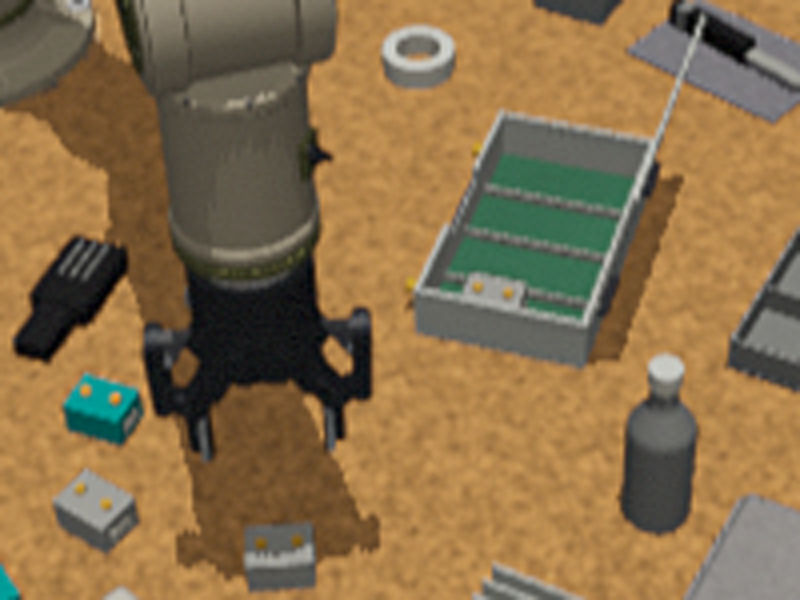

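```bash
python3 -m crank '[[[0.001,-0.001,-0.05],[0,0,0]],[[0.001,-0.001,-0.09],[0,0,0]],[[0.001,-0.001,-0.103],[0,0,0]],[[0.001,-0.001,-0.103],[0,0,0]]]'
python3 -m crank '[[[0,0,0],[0,0,0]],[[0,0,0],[0,0,0]],[[0,0,0],[0,0,0]],[[0,0,0],[0,0,0]]]' 0.03 40
python3 -m crank '[[[0,0,0.03],[0,0,0]],[[0,0,0.09],[0,0,0]],[[0,0,0.13],[0,0,0]],[[0,0,0.13],[0,0,0]]]'
```

```text
clock: 21.35
ee_pos: [0.5804, -0.3801, 0.0096]
eef_rot: [0.0, 0.47, 0.883, 0.0]
force: [0.6, -0.4, 0.8]
gripper_width: 0.0701
grasp_force: 0.0
clock: 21.85
ee_pos: [0.581, -0.3816, 0.0114]
eef_rot: [0.002, 0.47, 0.882, -0.0]
force: [-0.7, 1.2, 7.2]
gripper_width: 0.0437
grasp_force: 42.4
clock: 22.35
ee_pos: [0.5814, -0.3825, 0.1444]
eef_rot: [0.004, 0.471, 0.882, -0.0]
force: [-0.2, -0.2, -1.2]
gripper_width: 0.0442
grasp_force: 41.5
```

```bash
python3 -m crank '[[[0,0.055,0],[0,0,-0.1]],[[0,0.11,0],[0,0,-0.2]],[[0,0.165,0],[0,0,-0.3]],[[0.005,0.22,0],[0,0,-0.4]],[[0.005,0.275,0],[0,0,-0.4]]]'
python3 -m crank '[[[0,0.05,0],[0,0,0]],[[0,0.053,0],[0,0,0]],[[0,0.053,-0.05],[0,0,0]],[[0,0.053,-0.08],[0,0,0]],[[0,0.053,-0.08],[0,0,0]]]'
python3 -c "
from h import *
q=read_state();print(q['ee_pos']); e=q['eef_rot']; print(R.from_quat([e[1],e[2],e[3],e[0]]).as_matrix()[:,1])"
```

```text
clock: 22.98
ee_pos: [0.5841, -0.1034, 0.138]
eef_rot: [-0.0, 0.637, 0.771, -0.0]
force: [-0.1, 1.1, -1.7]
gripper_width: 0.0438
grasp_force: 41.4
clock: 23.6
ee_pos: [0.5821, -0.0534, 0.056]
eef_rot: [-0.002, 0.637, 0.771, -0.002]
force: [1.0, 0.3, -0.5]
gripper_width: 0.0441
grasp_force: 41.4
[ 0.58205544 -0.05343496  0.05602237]
[ 0.9820155   0.18871088 -0.00580991]
```

```bash
python3 -m crank '[[[0,0,-0.02],[0,0,0]],[[0,0,-0.035],[0,0,0]],[[0,0,-0.042],[0,0,0]],[[0,0,-0.044],[0,0,0]],[[0,0,-0.044],[0,0,0]]]'
```

```text
clock: 24.22
ee_pos: [0.5845, -0.0526, 0.0154]
eef_rot: [-0.0, 0.636, 0.771, 0.0]
force: [-3.9, 1.8, 6.5]
gripper_width: 0.044
grasp_force: 42.3
```

```bash
python3 -m crank '[[[0,0,0],[0,0,0]],[[0,0,0],[0,0,0]],[[0,0,0],[0,0,0]]]' 0.062
python3 -m crank '[[[0,0,0.03],[0,0,0]],[[0,0,0.07],[0,0,0]],[[0,0,0.12],[0,0,0]],[[-0.02,-0.05,0.14],[0,0,0]],[[-0.04,-0.1,0.14],[0,0,-0.1]]]'
python3 -m crank '[[[-0.02,-0.055,0],[0,0,-0.1]],[[-0.04,-0.11,0],[0,0,-0.21]],[[-0.06,-0.165,0],[0,0,-0.21]],[[-0.08,-0.21,0],[0,0,-0.21]],[[-0.096,-0.25,-0.02],[0,0,-0.21]]]' 0.068
python3 -m crank '[[[0,0,-0.02],[0,0,0]],[[0,0,-0.02],[0,0,0]],[[0,0,-0.02],[0,0,0]]]'
python3 - <<'E'
from h import *
im,o=modules()
for x in o[:]:
  if x[1]>380:print(x)
a=snap('scene','s10.png');cv2.imwrite('pics/t10.png',im[:,:,::-1])
f=lambda i,x,y,w,h,k:cv2.resize(i[y:y+h,x:x+w,::-1],None,fx=k,fy=k,interpolation=cv2.INTER_CUBIC)
cv2.imwrite('pics/c10.png',np.vstack([np.hstack([f(im,150,140,160,80,2.5),f(im,320,200,160,80,2.5)]),f(a,120,180,280,140,800/280)]))
q=read_state();print(q['ee_pos']); e=q['eef_rot']; print(R.from_quat([e[1],e[2],e[3],e[0]]).as_matrix()[:,1])
E
```

```text
clock: 24.6
ee_pos: [0.5846, -0.0526, 0.0147]
eef_rot: [0.0, 0.636, 0.771, 0.0]
force: [-0.5, 0.2, 0.1]
gripper_width: 0.062
grasp_force: 0.0
clock: 25.22
ee_pos: [0.5455, -0.1538, 0.157]
eef_rot: [0.002, 0.674, 0.739, 0.001]
force: [-0.1, -0.7, 0.2]
gripper_width: 0.0618
grasp_force: 0.0
clock: 25.85
ee_pos: [0.4481, -0.4054, 0.136]
eef_rot: [0.002, 0.748, 0.663, 0.0]
force: [1.0, -0.1, -0.6]
gripper_width: 0.068
grasp_force: 0.0
clock: 26.22
ee_pos: [0.4498, -0.4014, 0.115]
eef_rot: [-0.0, 0.747, 0.665, 0.0]
force: [0.3, 0.4, -0.4]
gripper_width: 0.0678
grasp_force: 0.0
(array([464.2, 244.8]), 431, -648, 107.0, 27.0, -57)
(array([436.3, 215.7]), 528, -568, 61.8, 33.9, -53)
(array([460.6, 217.9]), 521, -641, 105.4, 57.1, 39)
(array([279.8, 196.1]), 586, -52, 46.4, 35.5, 10)
(array([296.6, 193.3]), 596, -107, 46.5, 34.9, 11)
(array([271.2, 192.7]), 595, -22, 227.9, 136.8, -79)
(array([190.9, 178.1]), 644, 244, 75.9, 37.8, -14)
(array([176.1, 168. ]), 678, 289, 60.4, 57.4, 69)
[ 0.44983024 -0.40175008  0.11549445]
[ 0.99319648 -0.11644316  0.00132075]
```

View pics/c10.png

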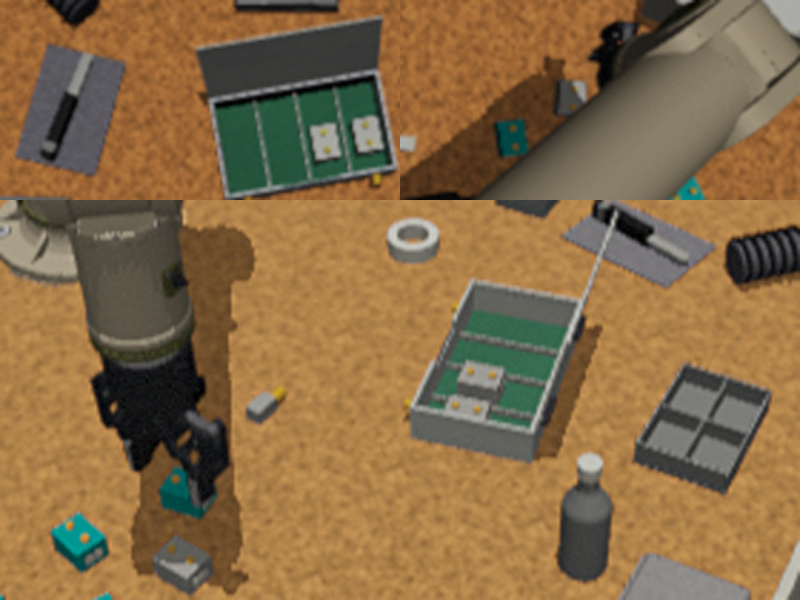

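The crop shows both modules flat in bays 1 and 2 (top 297,193 and 280,196), the tool on its mat, and module 3 unmoved at top (388.4,238.8).

```bash
python3 -m crank '[[[-0.002,-0.002,-0.05],[0,0,0]],[[-0.002,-0.002,-0.09],[0,0,0]],[[-0.002,-0.002,-0.106],[0,0,0]],[[-0.002,-0.002,-0.106],[0,0,0]]]'
python3 -m crank '[[[0,0,0],[0,0,0]],[[0,0,0],[0,0,0]],[[0,0,0],[0,0,0]],[[0,0,0],[0,0,0]]]' 0.03 40
python3 -m crank '[[[0,0,0.03],[0,0,0]],[[0,0,0.09],[0,0,0]],[[0,0,0.13],[0,0,0]],[[0,0,0.13],[0,0,0]]]'
```

```text
clock: 26.82
ee_pos: [0.4467, -0.4042, 0.0087]
eef_rot: [-0.0, 0.748, 0.664, -0.0]
force: [0.2, -0.4, 0.7]
gripper_width: 0.068
grasp_force: 0.0
clock: 27.32
ee_pos: [0.4476, -0.4057, 0.0108]
eef_rot: [0.002, 0.748, 0.664, 0.0]
force: [-0.8, 0.4, 6.6]
gripper_width: 0.0437
grasp_force: 42.1
clock: 27.82
ee_pos: [0.448, -0.4066, 0.1434]
eef_rot: [0.004, 0.748, 0.664, 0.001]
force: [-0.0, -0.1, -2.6]
gripper_width: 0.0443
grasp_force: 41.4
```

```bash
python3 -m crank '[[[0.017,0.055,0],[0,0,0.1]],[[0.034,0.11,0],[0,0,0.2]],[[0.051,0.165,0],[0,0,0.31]],[[0.068,0.22,0],[0,0,0.31]],[[0.085,0.275,0],[0,0,0.31]]]'
python3 -m crank '[[[0.017,0.055,0],[0,0,0]],[[0.034,0.11,0],[0,0,0]],[[0.043,0.1305,0],[0,0,0]],[[0.043,0.1305,-0.04],[0,0,0]],[[0.043,0.1305,-0.07],[0,0,0]]]'
python3 -m crank '[[[0,0,-0.01],[0,0,0]],[[0,0,-0.01],[0,0,0]],[[0,0,-0.01],[0,0,0]]]'
```

```text
clock: 28.45
ee_pos: [0.5314, -0.1276, 0.1382]
eef_rot: [-0.0, 0.636, 0.771, 0.0]
force: [-0.6, -0.7, -1.4]
gripper_width: 0.0441
grasp_force: 41.4
clock: 29.08
ee_pos: [0.5738, 0.0006, 0.0669]
eef_rot: [-0.0, 0.636, 0.771, -0.001]
force: [0.0, 0.0, -1.7]
gripper_width: 0.0438
grasp_force: 41.4
clock: 29.45
ee_pos: [0.5754, 0.0005, 0.06]
eef_rot: [0.001, 0.637, 0.771, 0.001]
force: [-0.0, 0.6, -1.2]
gripper_width: 0.0441
grasp_force: 41.3
```

```bash
python3 -m crank '[[[0,0,-0.02],[0,0,0]],[[0,0,-0.036],[0,0,0]],[[0,0,-0.044],[0,0,0]],[[0,0,-0.047],[0,0,0]],[[0,0,-0.047],[0,0,0]]]'
python3 -m crank '[[[0,0,0],[0,0,0]],[[0,0,0],[0,0,0]],[[0,0,0],[0,0,0]]]' 0.062
python3 -m crank '[[[0,0,0.03],[0,0,0]],[[0,0,0.07],[0,0,0]],[[-0.02,0,0.12],[0,0,0]],[[-0.05,0,0.18],[0,0,0]],[[-0.08,0,0.23],[0,0,0]]]'
python3 -m crank '[[[0,0.06,0],[0,0,0]],[[0,0.12,0],[0,0,0]],[[0,0.18,0],[0,0,0]],[[0,0.18,0],[0,0,0]]]' 0
python3 - <<'E'
from h import *
im,o=modules()
for x in o[:]:
  if x[1]>380:print(x)
a=snap('scene','s11.png');cv2.imwrite('pics/t11.png',im[:,:,::-1])
f=lambda i,x,y,w,h,k:cv2.resize(i[y:y+h,x:x+w,::-1],None,fx=k,fy=k,interpolation=cv2.INTER_CUBIC)
cv2.imwrite('pics/c11.png',np.vstack([f(im,140,120,320,120,2.5),f(a,120,130,320,120,2.5)]))
q=read_state();print(q['ee_pos'])
E
```

```text
clock: 30.08
ee_pos: [0.5742, 0.0009, 0.0143]
eef_rot: [-0.001, 0.637, 0.771, 0.0]
force: [-13.8, 1.1, 27.3]
gripper_width: 0.0441
grasp_force: 45.4
clock: 30.45
ee_pos: [0.5746, 0.0009, 0.0115]
eef_rot: [0.0, 0.636, 0.771, -0.0]
force: [-0.9, -0.2, -0.4]
gripper_width: 0.0617
grasp_force: 0.0
clock: 31.08
ee_pos: [0.4939, 0.0007, 0.2429]
eef_rot: [0.0, 0.636, 0.771, -0.0]
force: [0.7, 0.9, 1.0]
gripper_width: 0.0619
grasp_force: 0.0
clock: 31.58
ee_pos: [0.4932, 0.187, 0.2405]
eef_rot: [-0.001, 0.633, 0.774, -0.0]
force: [-0.0, -0.6, 0.8]
gripper_width: -0.0002
grasp_force: 0.0
(array([263.6, 199. ]), 575, 1, 46.8, 35.2, 12)
(array([130. , 206.8]), 543, 432, 114.4, 31.1, 19)
(array([279.7, 196. ]), 586, -52, 46.3, 35.4, 12)
(array([171.9, 196.1]), 577, 296, 83.3, 57.7, 25)
[0.49454923 0.18108483 0.24091635]
```

View pics/c11.png

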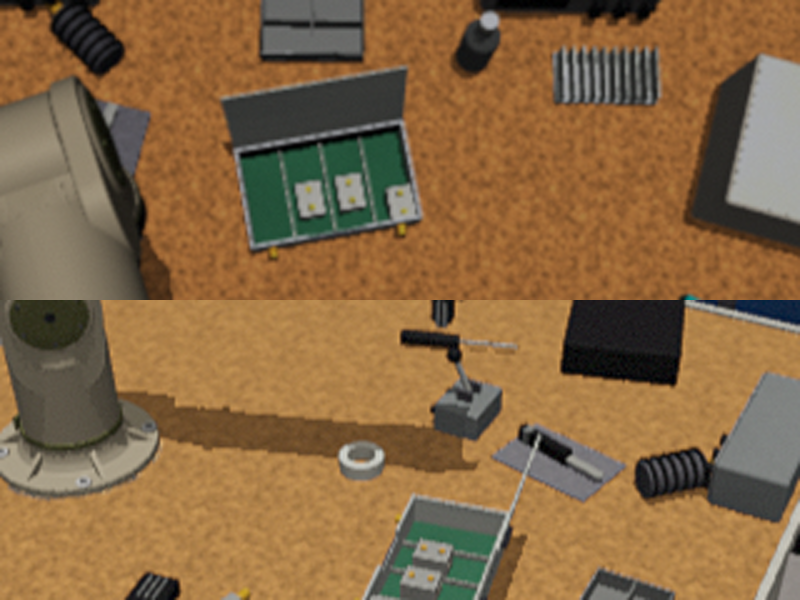

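The module in bay 1 got knocked; it is now at top (300,201), near the front. I'll triangulate its caps to check that it is still flat.

```bash
cat > caps.py <<'E'
from h import *
x=np.array([np.cos(.19),np.sin(.19)]);y=np.array([-x[1],x[0]]);c=np.array([.591,-.025])
def caps(f,box):
    i=cv2.imread(f); s=i.astype(int); u,v,w,h=box
    g=s[v:v+h,u:u+w]; wgt=np.clip(np.minimum(g[...,2],g[...,1]*1.35)-g[...,0]-45,0,None)*(g[...,1]>g[...,0]+25)
    wgt=np.where((g[...,1]>g[...,2]*1.0-0)&(g[...,2]<g[...,1]+0),0,wgt)
    n,l=cv2.connectedComponents((wgt>0).astype(np.uint8)); out=[]
    for k in range(1,n):
        Y,X=np.where(l==k); W=wgt[Y,X]
        if W.sum()>40: out.append((round(u+(X*W).sum()/W.sum(),2),round(v+(Y*W).sum()/W.sum(),2),int(W.sum())))
    return out
E
python3 - <<'E'
from caps import *
print('top t10',caps('pics/t10.png',(255,175,52,40)));print('top t11',caps('pics/t11.png',(255,175,58,40)))
print('scene s10',caps('pics/s10.png',(262,210,60,60)));print('scene s11',caps('pics/s11.png',(262,210,60,60)))
E
```

```text
top t10 [(np.float64(305.13), np.float64(180.2), 1355), (np.float64(295.81), np.float64(189.47), 110), (np.float64(279.03), np.float64(192.36), 122), (np.float64(297.48), np.float64(196.46), 123), (np.float64(280.51), np.float64(199.47), 123), (np.float64(297.96), np.float64(212.38), 3060)]
top t11 [(np.float64(306.6), np.float64(196.61), 12435), (np.float64(279.03), np.float64(192.36), 115), (np.float64(262.83), np.float64(195.26), 121), (np.float64(299.59), np.float64(196.69), 118), (np.float64(280.53), np.float64(199.47), 115), (np.float64(264.42), np.float64(202.36), 139), (np.float64(301.15), np.float64(203.88), 96)]
scene s10 [(np.float64(269.33), np.float64(232.54), 35016), (np.float64(314.4), np.float64(210.94), 2511), (np.float64(317.56), np.float64(258.5), 7910), (np.float64(284.23), np.float64(239.32), 238), (np.float64(291.68), np.float64(240.75), 247), (np.float64(278.96), np.float64(251.25), 249), (np.float64(286.54), np.float64(252.69), 265)]
scene s11 [(np.float64(269.33), np.float64(232.55), 35175), (np.float64(314.41), np.float64(210.94), 2546), (np.float64(289.1), np.float64(228.51), 226), (np.float64(296.48), np.float64(229.76), 209), (np.float64(317.58), np.float64(258.47), 7974), (np.float64(284.21), np.float64(239.33), 242), (np.float64(291.67), np.float64(240.75), 246), (np.float64(269.74), np.float64(251.04), 258), (np.float64(277.47), np.float64(252.57), 249)]
```

Run:
```python
from caps import *
P={'A0':[((278.96,251.25),(297.48,196.46)),((286.54,252.69),(295.81,189.47))],'A1':[((269.74,251.04),(301.15,203.88)),((277.47,252.57),(299.59,196.69))],
'B':[((284.21,239.33),(280.53,199.47)),((291.67,240.75),(279.03,192.36))],'C':[((289.1,228.51),(264.42,202.36)),((296.48,229.76),(262.83,195.26))]}
for k,v in P.items():
    X=[tri(*p) for p in v]
    for a,e in X: print(k,a.round(4),round(e,4),'local',round((a[:2]-c)@x,4),round((a[:2]-c)@y,4))
```

```text
A0 [ 0.5828 -0.1093  0.0348] 0.0008 local -0.024 -0.0812
A0 [ 0.6058 -0.104   0.0345] 0.0012 local -0.0004 -0.0804
A1 [ 0.5582 -0.1213  0.035 ] 0.0013 local -0.0504 -0.0884
A1 [ 0.5818 -0.1163  0.0349] 0.0014 local -0.0263 -0.088
B [ 0.5721 -0.0543  0.0347] 0.0012 local -0.0241 -0.0252
B [ 0.5955 -0.0493  0.0346] 0.0014 local -0.0002 -0.0247
C [ 0.5621 -0.002   0.0349] 0.0009 local -0.024 0.0281
C [0.5855 0.0034 0.0348] 0.0009 local -0.0001 0.029
```

```bash
python3 -m crank '[[[0.045,-0.037,0],[0,0,0]],[[0.09,-0.075,0],[0,0,0]],[[0.135,-0.112,0],[0,0,0]],[[0.18,-0.15,0],[0,0,0]],[[0.216,-0.183,0],[0,0,0]]]'
python3 -m crank '[[[0,0,0],[0,0,0]],[[0,0,0],[0,0,0]],[[0,0,-0.04],[0,0,0]],[[0,0,-0.088],[0,0,0]],[[0,0,-0.088],[0,0,0]]]'
```

```text
clock: 32.3
ee_pos: [0.7117, -0.0065, 0.2413]
eef_rot: [0.001, 0.638, 0.77, -0.001]
force: [-0.3, 0.3, 0.9]
gripper_width: -0.0001
grasp_force: 0.0
clock: 32.92
ee_pos: [0.7077, -0.0005, 0.1498]
eef_rot: [-0.003, 0.636, 0.772, -0.002]
force: [-0.5, 0.7, -0.0]
gripper_width: -0.0001
grasp_force: 0.0
```

```bash
python3 -m crank '[[[-0.02,-0.004,0],[0,0,0]],[[-0.04,-0.008,0],[0,0,0]],[[-0.053,-0.01,-0.001],[0,0,0]],[[-0.067,-0.013,-0.003],[0,0,0]],[[-0.08,-0.0155,-0.007],[0,0,0]]]'
python3 -m crank '[[[-0.012,-0.0025,-0.006],[0,0,0]],[[-0.023,-0.0045,-0.014],[0,0,0]],[[-0.033,-0.0065,-0.023],[0,0,0]],[[-0.042,-0.008,-0.034],[0,0,0]],[[-0.05,-0.0095,-0.045],[0,0,0]]]'
python3 -m crank '[[[-0.005,-0.001,-0.013],[0,0,0]],[[-0.01,-0.002,-0.025],[0,0,0]],[[-0.014,-0.003,-0.037],[0,0,0]],[[-0.018,-0.0035,-0.044],[0,0,0]],[[-0.018,-0.0035,-0.044],[0,0,0]]]'
```

```text
clock: 33.55
ee_pos: [0.6317, -0.0172, 0.1502]
eef_rot: [0.002, 0.636, 0.772, 0.002]
force: [0.8, -0.7, 0.7]
gripper_width: 0.0001
grasp_force: 0.4
clock: 34.17
ee_pos: [0.581, -0.0269, 0.1023]
eef_rot: [0.001, 0.636, 0.771, 0.001]
force: [0.4, -0.1, 0.4]
gripper_width: -0.0001
grasp_force: 0.3
clock: 34.8
ee_pos: [0.5619, -0.0307, 0.0566]
eef_rot: [-0.001, 0.637, 0.771, -0.001]
force: [0.2, 0.2, 0.2]
gripper_width: -0.0
grasp_force: 0.0
```

Press down to the shut position.

```bash
python3 -m crank '[[[-0.003,0,-0.003],[0,0,0]],[[-0.005,0,-0.006],[0,0,0]],[[-0.008,-0.001,-0.008],[0,0,0]],[[-0.008,-0.001,-0.009],[0,0,0]],[[-0.008,-0.001,-0.009],[0,0,0]]]'
python3 -m crank '[[[0,0,-0.001],[0,0,0]],[[0,0,-0.002],[0,0,0]],[[0,0,-0.002],[0,0,0]]]'
```

```text
clock: 35.42
ee_pos: [0.5546, -0.0317, 0.0483]
eef_rot: [-0.0, 0.636, 0.771, -0.0]
force: [0.1, -0.1, 1.0]
gripper_width: -0.0
grasp_force: 0.0
clock: 35.8
ee_pos: [0.5549, -0.0316, 0.0479]
eef_rot: [-0.0, 0.636, 0.771, 0.0]
force: [-6.6, 0.3, 16.8]
gripper_width: 0.0001
grasp_force: 8.5
```

```bash
python3 -m crank '[[[0,0,0.03],[0,0,0]],[[0,0,0.08],[0,0,0]],[[0,0,0.13],[0,0,0]],[[0,0,0.155],[0,0,0]],[[0,0,0.155],[0,0,0]]]'
python3 -m crank '[[[-0.035,0.05,0],[0,0,0]],[[-0.075,0.1,0],[0,0,0]],[[-0.105,0.15,0],[0,0,0]],[[-0.125,0.2,0],[0,0,0]],[[-0.145,0.25,0],[0,0,0]]]'
python3 -m crank '[[[-0.01,0.05,0],[0,0,0]],[[-0.01,0.098,0],[0,0,0]],[[-0.01,0.098,0],[0,0,0]],[[-0.01,0.098,0],[0,0,0]]]'
python3 - <<'E'
from h import *
a=snap('scene','s12.png');b=snap('top','t12.png');print(read_state()['ee_pos'])
# knob in scene
d=(a.max(2)<45)
for p in [(.444,.317,.107),(.494,.317,.107)]:
  u,v=proj('scene',p).round().astype(int); s=d[v-5:v+6,u-5:u+6]; print(u,v,s.sum())
E
```

```text
clock: 36.42
ee_pos: [0.556, -0.0317, 0.2036]
eef_rot: [0.001, 0.636, 0.771, 0.002]
force: [-0.1, 0.2, 0.0]
gripper_width: -0.0
grasp_force: 0.0
clock: 37.05
ee_pos: [0.4081, 0.2197, 0.2003]
eef_rot: [-0.0, 0.636, 0.771, -0.001]
force: [1.8, 1.4, -0.0]
gripper_width: -0.0
grasp_force: 0.0
clock: 37.55
ee_pos: [0.3995, 0.3154, 0.2001]
eef_rot: [0.0, 0.637, 0.771, -0.001]
force: [0.3, -0.7, -0.4]
gripper_width: 0.0005
grasp_force: 0.0
[0.40004216 0.31478223 0.20078379]
300 152 39
313 156 0
```

```bash
python3 - <<'E'
from h import *
for n,f,box in(('top','t12',None),('scene','s12',None)):
    im=cv2.imread(f'pics/{f}.png');h=cv2.cvtColor(im,cv2.COLOR_BGR2HSV);m=((h[...,1]<60)&(h[...,2]>130)).astype(np.uint8)
    m=cv2.morphologyEx(m,cv2.MORPH_OPEN,np.ones((3,3)))
    pc=proj(n,[.591,-.025,.048])
    for c in cv2.findContours(m,0,2)[0]:
        if cv2.pointPolygonTest(c,tuple(map(float,pc)),False)>0:
            P=np.array([onz(n,p,.048)[:2] for p in c[:,0]],np.float32)*1000; print(n,cv2.minAreaRect(P))
E
python3 -m crank '[[[0.003,0.002,-0.05],[0,0,0]],[[0.003,0.002,-0.09],[0,0,0]],[[0.003,0.002,-0.106],[0,0,0]],[[0.003,0.002,-0.106],[0,0,0]]]'
```

```text
top ((592.1412353515625, -21.454368591308594), (132.2213592529297, 224.2112579345703), 10.829391479492188)
scene ((591.203369140625, -22.560081481933594), (132.54302978515625, 226.5601348876953), 10.846609115600586)
clock: 38.15
ee_pos: [0.4027, 0.3175, 0.0951]
eef_rot: [-0.0, 0.637, 0.771, -0.001]
force: [0.3, -0.1, 0.7]
gripper_width: 0.0001
grasp_force: 0.0
```

Both views show the cover as a 132 x 224 mm rectangle at z = 48 mm, so it is fully shut. Now I'll throw the switch ON.

```bash
python3 -m crank '[[[0.015,0,0],[0,0,0]],[[0.03,0,0],[0,0,0]],[[0.045,0,0],[0,0,0]],[[0.058,0,0],[0,0,0]],[[0.058,0,0],[0,0,0]]]'
python3 -m crank '[[[-0.03,0,0],[0,0,0]],[[-0.04,0,0.05],[0,0,0]],[[-0.04,0,0.11],[0,0,0]],[[-0.04,0.05,0.14],[0,0,0]],[[-0.06,0.11,0.14],[0,0,0]]]'
python3 -m crank '[[[-0.05,0.05,0],[0,0,0]],[[-0.1,0.09,0],[0,0,0]],[[-0.14,0.13,0],[0,0,0]],[[-0.14,0.13,0],[0,0,0]]]'
python3 - <<'E'
from h import *
a=snap('scene','s13.png');b=snap('top','t13.png');print(read_state()['ee_pos'])
f=lambda i,x,y,w,h,k:cv2.resize(i[y:y+h,x:x+w,::-1],None,fx=k,fy=k,interpolation=cv2.INTER_CUBIC)
cv2.imwrite('pics/c13.png',np.vstack([f(a,120,120,320,120,2.5),f(b,120,120,320,120,2.5)]))
E
```

```text
clock: 38.78
ee_pos: [0.4622, 0.3178, 0.0952]
eef_rot: [0.0, 0.637, 0.771, 0.0]
force: [0.0, 0.1, -0.5]
gripper_width: 0.0002
grasp_force: 0.0
clock: 39.4
ee_pos: [0.4034, 0.4286, 0.2393]
eef_rot: [0.0, 0.638, 0.77, 0.003]
force: [-0.2, 0.7, -1.0]
gripper_width: 0.0005
grasp_force: 0.0
clock: 39.9
ee_pos: [0.2538, 0.5614, 0.2344]
eef_rot: [-0.001, 0.632, 0.775, -0.001]
force: [0.2, -1.4, -0.4]
gripper_width: 0.0
grasp_force: 0.0
[0.25962633 0.55809917 0.23482533]
```

View pics/c13.png

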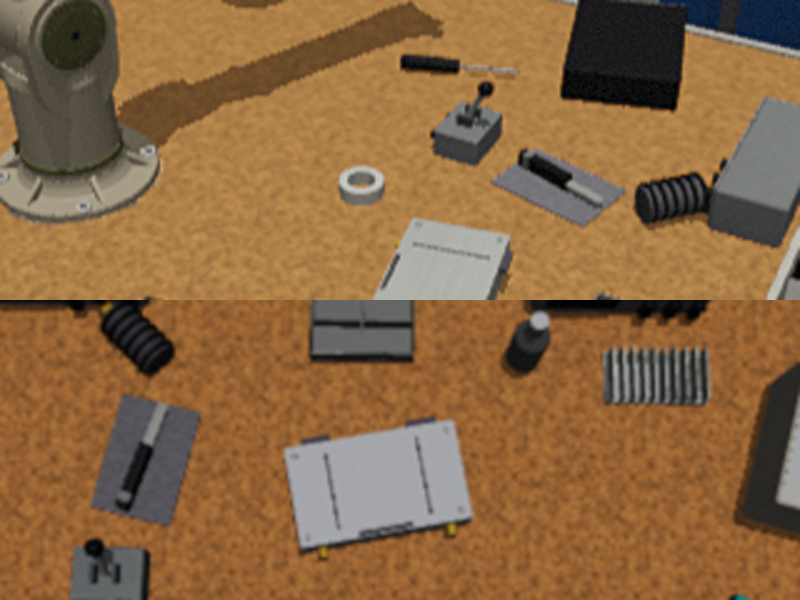

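The lever is ON (knob at top crop 95,548, beyond the axis). The cover is shut, the tool is lying on the mat, and the arm is clear.

```bash
python3 -c "
from bench import *
print(hand_in())"
```

```text
the job is handed in; nothing more can be done
None
```

I handed the job in at about 40 s of the 210 s: the three bare-metal modules are flat in bays 1–3 (bay 1's was knocked a few centimetres but stayed flat), the cover is shut, the isolator is on, and the tool is on its mat.

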